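# Fetch the hemmed-in vial for weighing

### The arm

A 6-joint arm with a two-finger parallel gripper is mounted at the origin on a cart in front of the work surface, level with it; the furniture and walls round the work are solid. World frame = base frame: x ahead of the robot, y to its left, z up, the work surface at z = 0. Lengths are in m, angles in degrees, forces in N, time in s.
With the tool pointing down it reaches from about 0.325 to 0.85 m from the base axis. Payload 15.5 kg.
Tool frame: the origin (TCP) lies at the very end of the fingers, on their centre line; the grasp point (between the pads) lies arm.grip_depth behind it (arm.grip_depth is the distance from the TCP to the grasp point, in m); z points along the fingers, y is the direction in which the jaws open and shut (so a half turn about z gives the same grasp; the last joint's range is limited). The gripper opens to 91 mm and grips with 3 to 60 N. Pads are 32 mm wide; open, the fingers measure 118 mm over their backs; the gripper's body (76 mm by 178 mm) begins 60 mm behind the grasp point.
Start: joints at [64.143, 28.281, 77.091, -0, 74.628, -5.472], TCP at [0.218, 0.586, 0.214] pointing down, gripper open.
Joint ranges: [-166.48, 166.48], [-47.26, 123.95], [12.59, 153.08], [-70.14, 250.14], [6.76, 159.57], [-176.63, 176.63]. Speed limits (degrees/s): [108.29, 108.29, 147.25, 172.46, 172.46, 172.46].

### API

Orientations are given as a 3x3 rotation matrix whose columns are the frame's x, y, z axes.
In Python, from rig import arm gives the robot as it stands. Calls block until the motion is done:
- arm.move_to(position, orientation): joint-space move of the TCP to a pose.
- arm.move_l(position, orientation=None, feed=0.15): straight line of the TCP; orientation=None keeps the orientation; feed is the mean speed in m/s.
- arm.move_joints(angles): joint-space move.
- arm.grip(opening): finger opening in m; the grip force is fixed at half the most; returns when the fingers have stopped.
- arm.sleep(seconds).
- arm.solve_ik(position, orientation): joint angles nearest the present ones, or None.
- arm.snapshot(name): name is "scene" or "top" or "wrist"; returns the picture (480x640x3 uint8, red, green, blue); there is no depth.
- arm.get_calibration(name): a dict with "intrinsics" (3x3 intrinsics, pixels), "cam_to_world" (4x4, takes a point from camera to world coordinates). Camera axes: x right, y down, z forward; pixel columns grow to the right and rows downward; lengths in m; the calibration is good to about 2 mm. A picture is of the moment at which its call begins: read the wrist's pose just before it. get_calibration takes no time and is no camera call; for the wrist camera it gives the pose at the moment of the call.
A pose or a line that the arm cannot do raises arm.Unreachable and nothing moves.
- arm.sign_off(): hands the job in, once; it reports no verdict.
Readings, each from a call of its own:
- arm.current_t(): time.
- arm.current_joint_positions(): joint angles.
- arm.current_dq(): joint speeds.
- arm.current_tau(): joint torques, N m.
- arm.current_ee_pos(): TCP position.
- arm.current_tool_rot(): TCP orientation.
- arm.current_force(): force on the tool from outside, world axes, zero at the start.
- arm.current_torque(): the same for the moment, N m.
- arm.current_width(): finger opening in m.
Only numpy, scipy, OpenCV 4.12 (cv2) and the standard library are available. Lean on these libraries where they do the work, as an engineer would, in place of code of your own. Each camera call takes 0.05 s, during which the arm holds its last target. There are 200 camera calls.

### The job

The vial at the back of the white bench stand is to be weighed, but the bottle and the flask stand in front of it. Set the bottle on the middle of the square cork mat and the flask on the middle of the round cork mat, then, with both out of the way there, stand the vial on the middle of the scale's pan and leave it there. Last, put the bottle and the flask each back on the stand exactly where it stood at the start; keep all three upright throughout and leave the mouse and the loose screw cap alone.

Things in the scene. Friction and masses are not known exactly. Their poses are not given: they have to be found in the camera images.
- stand: White plastic stand, fixed: base plate 138 (x) x 150 (y) mm, top 5 mm above the worktop, at its back a niche open to the front (-x) and above: walls 5 mm thick, up to 76 mm above the worktop; inside y = -26 to 26, x = 7 to 65 mm. Origin on the underside, 68 mm behind the front edge, midway across; x to the back, y left. Bottle and flask start near x = -33, y = 36 and -36 mm (either way round).
- bottle: White square plastic bottle with a red screw cap, 64 x 64 mm, 137 mm high, 340 g nominal. The body and shoulder reach up to 105 mm above its underside (the neck at 105 to 117 mm is free space for fingertips round it), the round cap is 40 mm across from 117 to 137 mm: grip it by the cap. Origin at the centre of its underside, z up.
- flask: Clear glass volumetric flask with stopper, 138 mm high, about 75 g: a round belly 62 mm across up to 42 mm above its underside, above that a slim neck, about 17 mm across, up to 136 mm: grip it by the neck. Origin at the centre of its underside, z up along the neck.
- vial: Small round sample vial with a black screw cap, 27 mm across, 68 mm high, about 28 g. It starts in the niche near x = 19, y = 0 mm of the stand; grip it there with one finger in front and one behind (along the stand's x), opened only part way: 32 mm are free between it and the rear wall. Origin at the centre of its underside, z up.
- square_mat: Square cork mat, 84 x 84 mm, 5 mm thick, fixed on the worktop: parking place of the bottle. Origin at the centre of its underside.
- round_mat: Round cork mat, 84 mm across, 5 mm thick, fixed on the worktop: parking place of the flask. Origin at the centre of its underside.
- scale_pan (a point): Centre of the top of the round steel pan (84 mm across, top 36 mm above the worktop) of a small grey bench scale (104 x 100 mm), which is fixed; the pan does not give. z up.
- mouse: Bystander: black computer mouse, 62 x 112 mm, 41 mm high, lying at the right front. Origin at the centre of its underside. Do not disturb.
- cap: Bystander: loose red screw cap, 41 mm across, 20 mm high, lying at the left front, before a tall fixed black computer case (0.4 m high) left of the work. Origin at the centre of its underside. Do not disturb.

How it is judged (in metres and radians):
On the way, in this order (a step that is already met when the one before it is completed fails the run):
1. bottle stands released on the middle of the square mat and flask on the middle of the round mat (15 mm), the vial still in its niche (horizontal distance between bottle and square_mat below 0.015 m and z of bottle in the frame of square_mat between 0.001 and 0.009 m and angle between each of bottle, flask's own z axis and vertical below 0.1 rad and contact force between the fingers and bottle below 0.05 N and linear speed of each of bottle, flask below 0.02 m/s and horizontal distance between flask and round_mat below 0.015 m and z of flask in the frame of round_mat between 0.001 and 0.009 m and contact force between the fingers and flask below 0.05 N and horizontal distance between vial and stand below 0.045 m), for 0.2 s.
2. vial stands released on the middle of the scale's pan (15 mm), bottle and flask still on their mats (horizontal distance between vial and scale_pan below 0.015 m and z of vial in the frame of scale_pan between -0.004 and 0.004 m and angle between each of vial, bottle, flask's own z axis and vertical below 0.1 rad and contact force between the fingers and vial below 0.05 N and linear speed of each of vial, bottle, flask below 0.02 m/s and horizontal distance between bottle and square_mat below 0.015 m and z of bottle in the frame of square_mat between 0.001 and 0.009 m and contact force between the fingers and bottle below 0.05 N and horizontal distance between flask and round_mat below 0.015 m and z of flask in the frame of round_mat between 0.001 and 0.009 m and contact force between the fingers and flask below 0.05 N), for 0.2 s.
At the end, for the whole second after the job is handed in: The vial stands upright on the scale's pan within 15 mm of its middle; the bottle and the flask stand upright on the stand, each within 15 mm of where it stood at the start; all are released and at rest (horizontal distance between vial and scale_pan below 0.015 m and z of vial in the frame of scale_pan between -0.004 and 0.004 m and angle between each of vial, bottle, flask's own z axis and vertical below 0.1 rad and contact force between the fingers and vial below 0.05 N and linear speed of each of vial, bottle, flask below 0.02 m/s and distance of each of bottle, flask from where it was at the start of the episode below 0.015 m and contact force between the fingers and bottle below 0.05 N and contact force between the fingers and flask below 0.05 N); the robot touches nothing.
It fails at once if bottle tipped by more than 40 degrees (angle between bottle's own z axis and vertical above 0.7 rad).
It fails at once if flask tipped by more than 40 degrees (angle between flask's own z axis and vertical above 0.7 rad).
It fails at once if vial tipped by more than 40 degrees (angle between vial's own z axis and vertical above 0.7 rad).
It fails at once if mouse moved by more than 20 mm (distance of mouse from where it was at the start of the episode above 0.02 m).
It fails at once if loose screw cap moved by more than 20 mm (distance of cap from where it was at the start of the episode above 0.02 m).
It also fails if it takes over 134 s, if anything falls off the work surface, if the arm or the gripper's body presses on something with over 40 N, if the wrist force passes 120 N, or if a joint passes its speed limit or range.

## Working session

There is one attempt and no reset: what is moved stays moved. The work goes in short steps, each a Python script; the robot and the scene stay as the last script left them, time stands still between calls to the robot, and variables do not carry over. Pictures are saved under pics/ and viewed, about 12 in all and at most 16, crops included, and the job is handed in when it is done.

```bash
ls; mkdir -p pics
python3 - <<'E'
from rig import arm
import cv2, numpy as np
np.set_printoptions(precision=4,suppress=True)
for n in ("scene","top","wrist"):
    c=arm.get_calibration(n); print(n,c["intrinsics"].tolist(),"\n",np.array(c["cam_to_world"]))
    im=arm.snapshot(n); cv2.imwrite(f"pics/{n}0.png",cv2.cvtColor(im,cv2.COLOR_RGB2BGR))
print(arm.grip_depth,arm.current_tool_rot(),arm.current_t(),arm.current_width())
E
```

```text
pics
scene [[489.18382520791175, 0.0, 312.97243018436694], [0.0, 489.18382520791175, 240.6181207004837], [0.0, 0.0, 1.0]] 
 [[ 0.6568 -0.5549  0.5106  0.0751]
 [-0.754  -0.4828  0.4453 -0.4803]
 [-0.0006 -0.6775 -0.7355  0.6844]
 [ 0.      0.      0.      1.    ]]
top [[610.0239894160225, 0.0, 320.766660479031], [0.0, 610.0239894160225, 247.50013599666235], [0.0, 0.0, 1.0]] 
 [[-0.0048 -0.9884  0.152   0.3933]
 [-0.9999  0.0062  0.0088 -0.1102]
 [-0.0096 -0.1519 -0.9883  0.9488]
 [ 0.      0.      0.      1.    ]]
wrist [[366.00110579916105, 0.0, 318.54569652704765], [0.0, 366.00110579916105, 239.98053748128405], [0.0, 0.0, 1.0]] 
 [[ 0.3485  0.8954  0.2772  0.139 ]
 [ 0.9373 -0.3325 -0.1044  0.6152]
 [-0.0013  0.2962 -0.9551  0.3851]
 [ 0.      0.      0.      1.    ]]
0.0188 [[-0.9374  0.3483 -0.0004]
 [ 0.3483  0.9374 -0.0008]
 [ 0.0001 -0.0009 -1.    ]] 0.15 0.09109796487834707
```

View pics/top0.png

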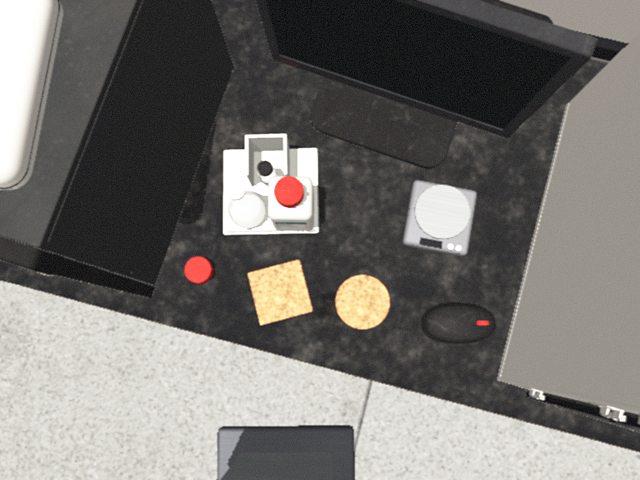

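View pics/scene0.png

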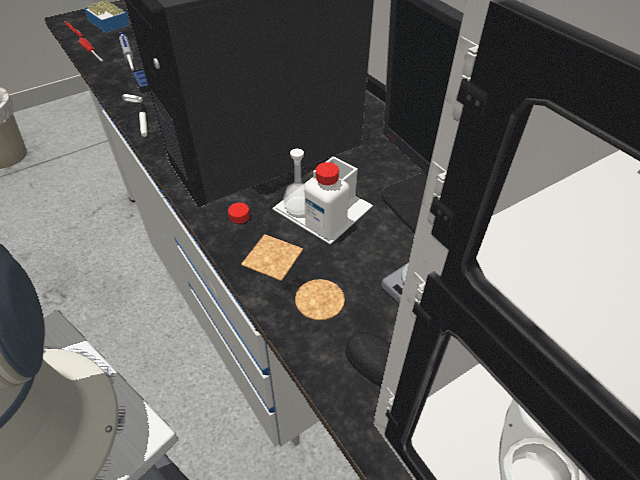

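Top view: stand (223–319, 148–235), bottle with its cap at about (289,191), flask at (247,210), vial (265,168), square mat (280,292), round mat (362,302), scale pan (442,211), mouse (458,322), loose cap (198,270). The monitor is behind the stand, the PC case left and a cabinet right. Next, enlarged crops.

```bash
cat > h.py <<'E'
from rig import arm
import cv2, numpy as np
np.set_printoptions(precision=4,suppress=True)
def save(im,name,box=None,s=1):
    if box: im=im[box[1]:box[3],box[0]:box[2]]
    cv2.imwrite(f"pics/{name}.png",cv2.resize(cv2.cvtColor(im,cv2.COLOR_RGB2BGR),None,fx=s,fy=s,interpolation=cv2.INTER_CUBIC))
def ray(c,u,v,z):
    T=np.array(c["cam_to_world"]);K=np.array(c["intrinsics"])
    d=T[:3,:3]@np.linalg.solve(K,[u,v,1.]); o=T[:3,3]
    return o+d*(z-o[2])/d[2]
def proj(c,p):
    T=np.array(c["cam_to_world"]);K=np.array(c["intrinsics"])
    q=K@(T[:3,:3].T@(np.array(p)-T[:3,3])); return q[:2]/q[2]
E
python3 - <<'E'
from h import *
c=arm.get_calibration("top")
im=cv2.cvtColor(cv2.imread("pics/top0.png"),cv2.COLOR_BGR2RGB)
save(im,"c1",(210,120,410,340),2.7)
# color segmentation
hsv=cv2.cvtColor(im,cv2.COLOR_RGB2HSV)
m=cv2.inRange(hsv,(8,80,120),(25,255,255))
n,l,st,ce=cv2.connectedComponentsWithStats(m)
m2=cv2.morphologyEx(m,cv2.MORPH_CLOSE,np.ones((7,7)))
for k in cv2.findContours(m2,cv2.RETR_EXTERNAL,cv2.CHAIN_APPROX_NONE)[0]:
    if len(k)>100: 
        r=cv2.minAreaRect(k); print("mat",r,ray(c,*r[0],.005))
m=cv2.inRange(hsv,(0,150,120),(6,255,255))|cv2.inRange(hsv,(174,150,120),(180,255,255))
n,l,st,ce=cv2.connectedComponentsWithStats(m)
for s,q in zip(st,ce):
    if s[4]>100: print("red",s,q,ray(c,*q,.137),ray(c,*q,.02))
print(proj(c,[0,0,0]),ray(c,442,211,.036),ray(c,458,322,.02), ray(c,265,168,.073))
E
```

```text
mat ((362.25, 301.75), (55.154327392578125, 54.44721603393555), 45.0) [ 0.4533 -0.1654  0.005 ]
mat ((279.3380432128906, 291.87530517578125), (55.42677688598633, 55.9286994934082), 75.46554565429688) [ 0.4692 -0.0373  0.005 ]
red [     0      0    640    480 305859] [319.7704 239.5264] [ 0.529  -0.1017  0.137 ] [ 0.5485 -0.1004  0.02  ]
red [275 176  28  31 665] [288.6316 191.2932] [ 0.5961 -0.0594  0.137 ] [ 0.6253 -0.0521  0.02  ]
red [184 256  28  28 605] [197.605 269.405] [0.4894 0.0624 0.137 ] [0.5032 0.0873 0.02  ]
[251.9464 617.7617] [ 0.5888 -0.2872  0.036 ] [ 0.421  -0.3084  0.02  ] [ 0.6478 -0.0202  0.073 ]
```

View pics/c1.png

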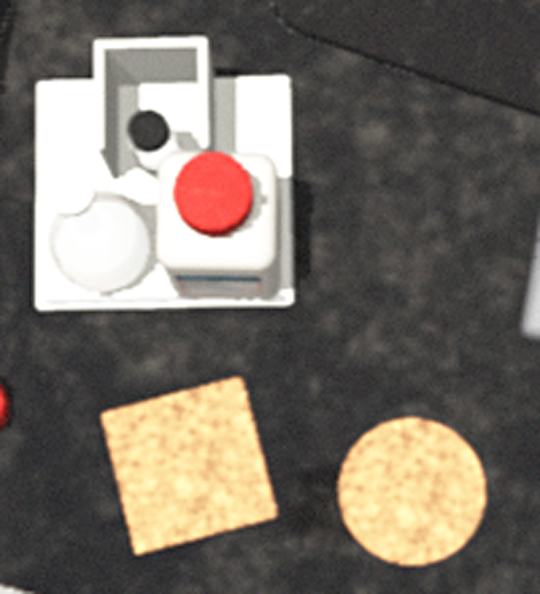

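View pics/wrist0.png

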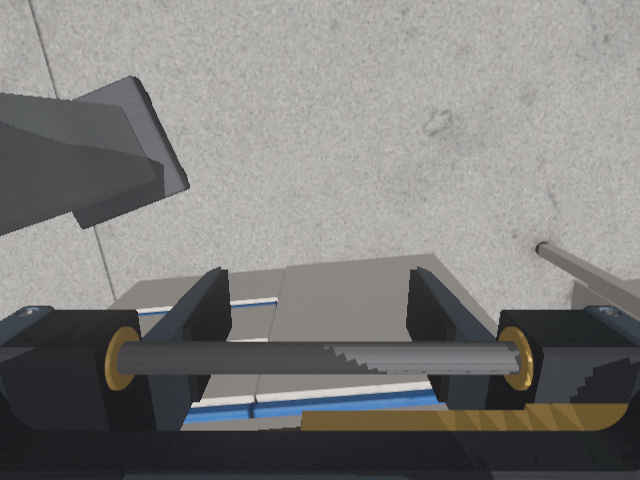

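Crop: stand top corners at crop (36,310), (294,305), (291,75) and (36,80), flask belly centre about (100,243), vial cap (149,130). The wrist camera only sees the floor to the left of the work. Next I'll work out the geometry, including the PC case and monitor.

```bash
python3 - <<'E'
from h import *
c=arm.get_calibration("top"); s=arm.get_calibration("scene")
f=lambda u,v,z: ray(c,210+u/2.7,120+v/2.7,z)
P=[f(u,v,.005) for u,v in((36,310),(294,305),(291,75),(36,80))]
print("stand corners",np.array(P))
m=np.mean(P,0); e=(P[0]+P[3]-P[1]-P[2])[:2]; yaw=np.arctan2(e[1],e[0])-np.pi/2; e2=(P[2]+P[3]-P[0]-P[1])[:2]; print("yaw",np.degrees(yaw),np.degrees(np.arctan2(e2[1],e2[0])))
R=np.array([[np.cos(yaw),-np.sin(yaw)],[np.sin(yaw),np.cos(yaw)]])
o=m[:2]+R@[-1e-3,0]; print("origin",o,"right",o+R@[-.033,-.036],"left",o+R@[-.033,.036],"vial",o+R@[.019,0])
print("cap",ray(c,288.6,191.3,.142),"vial cap",f(149,130,.073),"belly",f(100,243,.031))
print("scene: stopper",ray(s,297,153,.143),"bottlecap",ray(s,327,170,.142))
print("case bottom edge",ray(c,232,68,0),ray(c,155,295,0),ray(s,205,203,0), "cap",ray(c,198,269.4,.02))
for z in(.05,.1,.15,.2): print("monitor",z,ray(c,275,57,z),ray(c,505,135,z))
E
python3 - <<'E'
import cv2
im=cv2.imread("pics/scene0.png")[120:260,250:420]
cv2.imwrite("pics/c2.png",cv2.resize(im,None,fx=4,fy=4,interpolation=cv2.INTER_CUBIC))
E
```

```text
stand corners [[ 0.5595  0.0514  0.005 ]
 [ 0.5615 -0.0989  0.005 ]
 [ 0.7004 -0.0977  0.005 ]
 [ 0.6985  0.0541  0.005 ]]
yaw 0.734975583622912 0.8052544324810721
origin [ 0.629  -0.0228] right [ 0.5965 -0.0592] left [0.5955 0.0128] vial [ 0.648  -0.0226]
cap [ 0.5948 -0.0597  0.142 ] vial cap [ 0.6475 -0.0205  0.073 ] belly [0.5935 0.0112 0.031 ]
scene: stopper [0.5939 0.0103 0.143 ] bottlecap [ 0.5935 -0.0606  0.142 ]
case bottom edge [0.8398 0.0434 0.    ] [0.4658 0.1571 0.    ] [0.4841 0.1697 0.    ] cap [0.5032 0.0867 0.02  ]
monitor 0.05 [ 0.834  -0.0319  0.05  ] [ 0.7038 -0.3848  0.05  ]
monitor 0.1 [ 0.8094 -0.0362  0.1   ] [ 0.6865 -0.3695  0.1   ]
monitor 0.15 [ 0.7849 -0.0406  0.15  ] [ 0.6693 -0.3543  0.15  ]
monitor 0.2 [ 0.7604 -0.045   0.2   ] [ 0.652 -0.339  0.2  ]
```

View pics/c2.png

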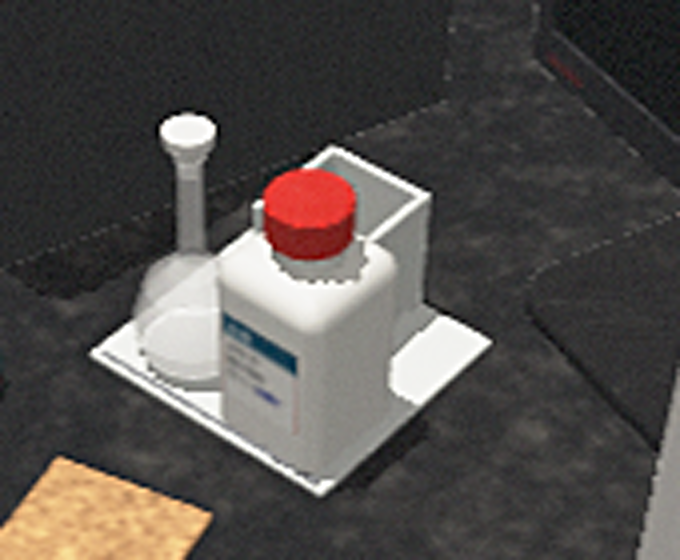

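All cues agree: the bottle is at (0.594,−0.060) and the flask at (0.594,0.0105), within 2 mm between the top and scene cameras. In the crop the stopper is wider than the neck, so I'll grip below it. I'll retract first to swing clear of the PC case.

```bash
cat >> h.py <<'E'
y=np.radians(0.8)
def Rz(a): # tool x at heading a (rad), tool z down
    return np.array([[np.cos(a),np.sin(a),0],[np.sin(a),-np.cos(a),0],[0,0,-1.]])
RA=Rz(-np.pi/2+y)          # jaws along stand x, camera to the right
RS=Rz(np.radians(159.6))   # jaws parallel to monitor, camera to the front-left
BOT=np.array([.594,-.060]); FLA=np.array([.5938,.0107]); VIA=np.array([.6477,-.0212])
SQ=np.array([.4692,-.0373]); RO=np.array([.4533,-.1654]); PAN=np.array([.5888,-.2872])
gd=arm.grip_depth
HB=.115-.005   # TCP height above underside: bottle
HF=.090-gd; HV=.045-gd
P=lambda xy,z:[xy[0],xy[1],z]
def pick(xy,z,above,opening):
    arm.grip(opening); arm.move_l(P(xy,above),RA,feed=.2); arm.move_l(P(xy,z),feed=.12)
    arm.grip(0.0); print("gripped",arm.current_width(),arm.current_t())
def place(a,b,z,lift,opening,feed=.15):
    arm.move_l(P(a,lift),feed=.12); print("F",arm.current_force(),arm.current_width())
    arm.move_l(P(b,lift),feed=feed); arm.move_l(P(b,z),feed=.08); arm.grip(opening); arm.sleep(.3)
    arm.move_l(P(b,max(lift,z+.09)),feed=.2); print("placed",arm.current_t())
E
python3 - <<'E'
from h import *
c=arm.get_calibration("top"); s=arm.get_calibration("scene")
for z in(0,.05,.1,.15): print("monitor corner",z,ray(c,275,57,z),ray(s,385,135,z))
print("right wall",ray(c,570,100,0),ray(c,500,380,0))
R0=np.array(arm.current_tool_rot())
arm.move_l([.152,.318,.25],R0,feed=.2); print(arm.current_joint_positions())
arm.move_to([.345,-.03,.26],RA); print(arm.current_joint_positions(),arm.current_t())
for xy,z,R in((BOT,.115,RA),(FLA,.076,RA),(VIA,.03,RA),(PAN,.062,RS),(PAN,.2,RS)): print(arm.solve_ik(P(xy,z),R))
save(arm.snapshot("wrist"),"w1")
E
```

```text
monitor corner 0 [ 0.8585 -0.0275  0.    ] [0.9195 0.029  0.    ]
monitor corner 0.05 [ 0.834  -0.0319  0.05  ] [ 0.8578 -0.0082  0.05  ]
monitor corner 0.1 [ 0.8094 -0.0362  0.1   ] [ 0.7961 -0.0454  0.1   ]
monitor corner 0.15 [ 0.7849 -0.0406  0.15  ] [ 0.7345 -0.0826  0.15  ]
right wall [ 0.7795 -0.5086  0.    ] [ 0.3339 -0.373   0.    ]
[ 54.7482   3.2036 108.1647  -0.0059  68.6671 -14.8715]
[-14.8493   1.815  107.8655   0.0048  70.326  164.2921] 4.4417
[-11.4972  32.3142  87.4784  -0.      60.2074 167.7028]
[ -4.7272  35.0623  89.7931  -0.      55.1446 174.4728]
[ -7.1516  41.9522  83.2146  -0.      54.8331 172.0484]
[ -31.2216   40.0056   81.0019   -0.       58.9925 -100.8216]
[ -31.2216   31.4525   73.4935   -0.       75.0539 -100.8216]
```

View pics/w1.png

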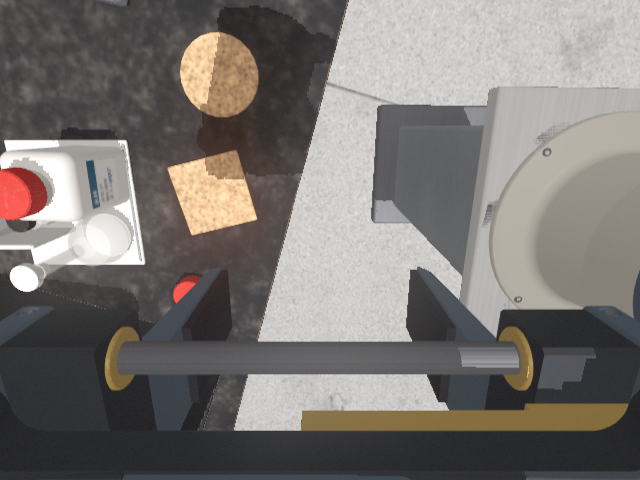

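Bottle, flask, both mats and the loose cap are all in view (bottle cap at about (18,193), stopper (28,276)), and the IK works everywhere. The monitor's lower edge is at about x=0.81 near the stand, so it is clear. Moving the bottle now, then the flask.

Run:
```python
from h import *
pick(BOT,.005+HB,.24,.085)
place(BOT,SQ,.006+HB,.005+HB+.05,.075)
save(arm.snapshot("scene"),"s2",(200,100,440,340),2.4)
pick(FLA,.005+HF,.24,.06)
place(FLA,RO,.006+HF,.005+HF+.17,.06,feed=.2)
arm.move_l([.40,-.05,.26],feed=.25)
save(arm.snapshot("top"),"t2"); print(arm.current_t())
```

```text
gripped 0.0397560195870794 8.1833
F [-0.7007  0.2711 -3.8307] 0.03968846843677073
placed 12.1083
gripped 0.016455430161428537 15.6917
F [ 0.2771  0.1568 -1.4224] 0.01649954232174397
placed 22.8833
23.5917
```

View pics/t2.png

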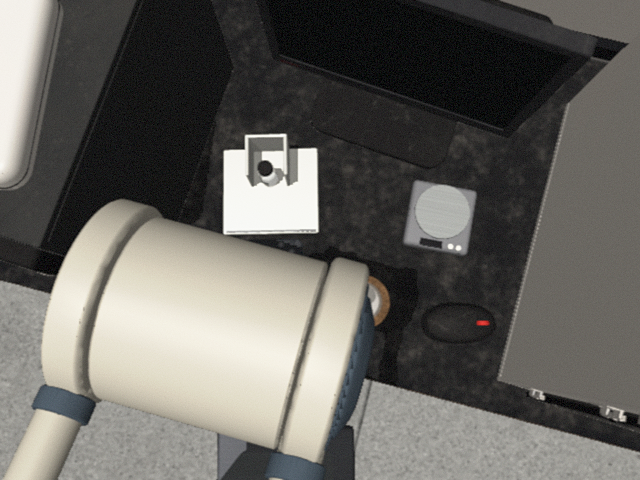

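View pics/s2.png

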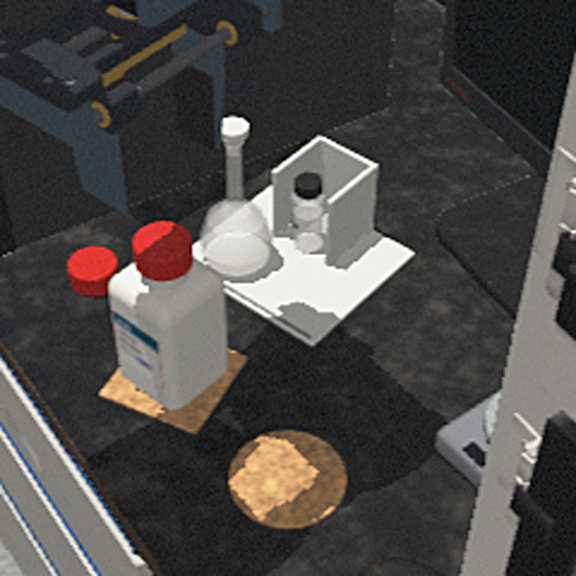

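Bottle is on the square mat, and the vial is upright in its niche with its cap at (265,168), which matches my estimate. Now the vial.

Run:
```python
from h import *
arm.grip(.045)
arm.move_l(P(VIA,.24),RA,feed=.2)
save(arm.snapshot("scene"),"s3",(200,100,440,340),2.4)
arm.move_l(P(VIA,.005+HV),feed=.1); print("F",arm.current_force())
arm.grip(0.0); print(arm.current_width())
arm.move_l(P(VIA,.017+HV),feed=.08)
b=VIA+[-.038,-.0005]
arm.move_l(P(b,.017+HV),feed=.1); arm.move_l(P(b,.16),feed=.15)
print(arm.current_width(),arm.current_t())
arm.move_to(P(PAN,.17),RS); print(arm.current_width(),arm.current_t())
save(arm.snapshot("top"),"t3")
```

```text
F [-0.7734 -0.9475  0.0358]
0.026442902472439727
0.02615115660739289 29.9167
0.025884009208399027 34.0167
```

View pics/s3.png

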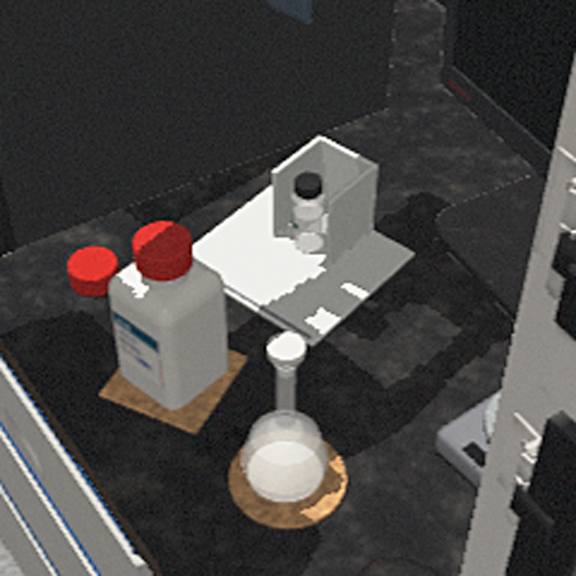

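View pics/t3.png

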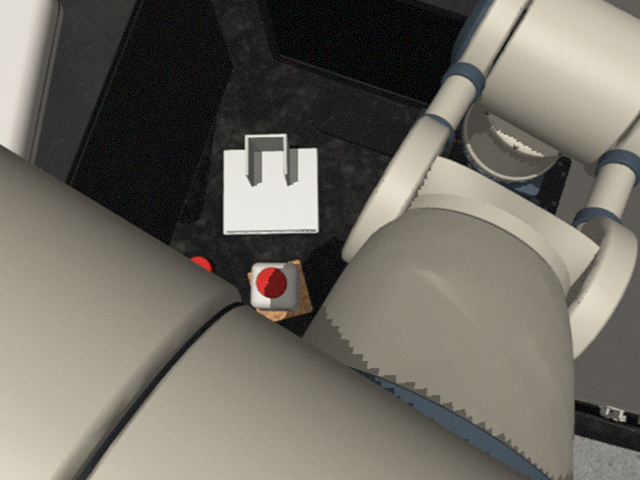

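Flask stands on the round mat (stopper at (319,244) in full scene pixels) and the bottle on the square mat (cap at (271,283) in the top view). The vial is in hand above the pan. Now a numeric check of the parked positions, then I'll put the vial down.

Run:
```python
from h import *
c=arm.get_calibration("top"); s=arm.get_calibration("scene")
print("flask",ray(s,319.2,243.8,.143),RO,"bottle",ray(s,267.5,199,.142),ray(c,271,282.5,.142),SQ)
save(arm.snapshot("wrist"),"w4a")
arm.move_l(P(PAN,.0365+HV),feed=.08); print(arm.current_force(),arm.current_width())
arm.grip(.06); arm.sleep(.5)
arm.move_l(P(PAN,.17),feed=.15)
arm.move_l(P(PAN+[-.12,.05],.22),feed=.2)
save(arm.snapshot("wrist"),"w4"); print(arm.get_calibration("wrist")["cam_to_world"],arm.current_t())
```

```text
flask [ 0.4522 -0.1637  0.143 ] [ 0.4533 -0.1654] bottle [ 0.4726 -0.0349  0.142 ] [ 0.4707 -0.0367  0.142 ] [ 0.4692 -0.0373]
[-0.7098 -0.7475  0.0357] 0.026294182919159477
[[ 0.3487  0.8952  0.2776  0.391 ]
 [ 0.9372 -0.333  -0.1034 -0.2081]
 [-0.0002  0.2962 -0.9551  0.3912]
 [ 0.      0.      0.      1.    ]] 38.5583
```

View pics/w4.png

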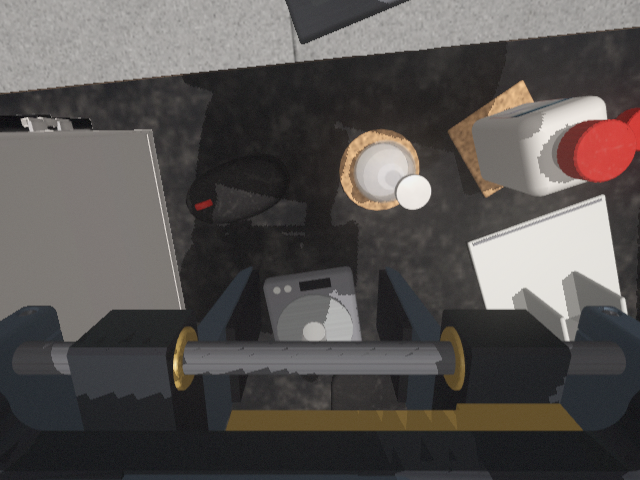

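Flask and bottle are parked upright. The vial's body shows at about (314,330) on the pan, partly hidden by the gripper rod. Moving over to the bottle and checking the pan from above.

Run:
```python
from h import *
arm.move_to(P(SQ,.27),RA)
im=arm.snapshot("top"); save(im,"t5",(390,160,490,270),5); save(im,"t5f")
c=arm.get_calibration("top"); print(proj(c,P(PAN,.104)),proj(c,P(PAN,.036)),arm.current_t())
```

```text
[450.965  200.8393] [441.9894 210.9838] 42.675
```

View pics/t5.png

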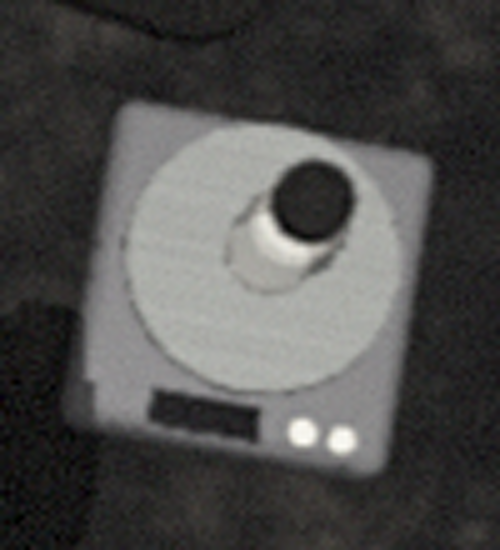

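Vial stands upright near the pan's middle: cap at (452.6,200), expected (451,200.8), so about 2 mm off. Returning bottle, then flask.

Run:
```python
from h import *
pick(SQ,.006+HB,.24,.075)
place(SQ,BOT,.0055+HB,.005+HB+.05,.075)
arm.move_l(P(BOT,.27),feed=.25)
pick(RO,.006+HF,.26,.06)
place(RO,FLA,.0055+HF,.005+HF+.17,.06,feed=.2)
arm.move_l([.36,-.05,.28],feed=.25)
im=arm.snapshot("top"); save(im,"t6",(180,110,500,350),2.5); save(im,"t6f"); save(arm.snapshot("scene"),"s6"); print(arm.current_t())
```

```text
gripped 0.03969962847690039 45.2333
F [ 0.4923 -0.3049 -3.2955] 0.03948699058767685
placed 49.15
gripped 0.01666873851508805 53.4417
F [-0.3556  0.1595 -0.8436] 0.016280458109921323
placed 60.6417
61.8667
```

View pics/t6.png

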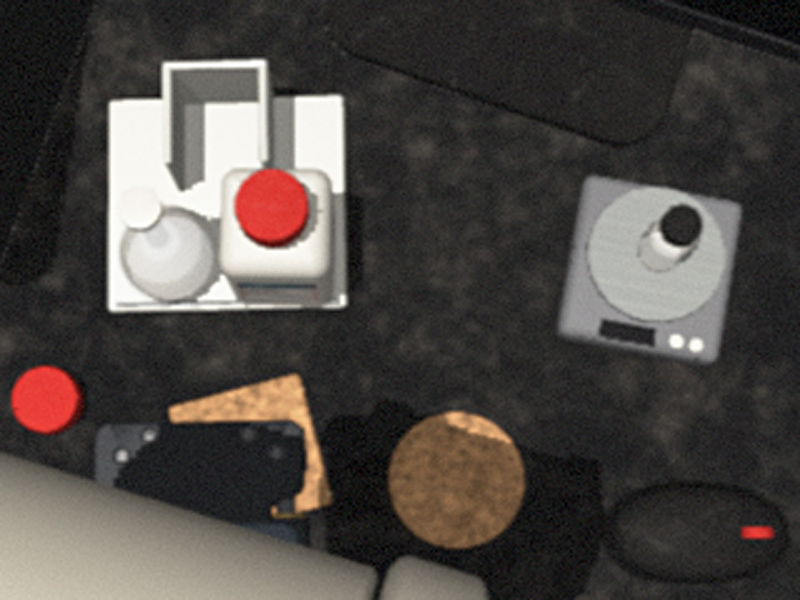

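View pics/s6.png

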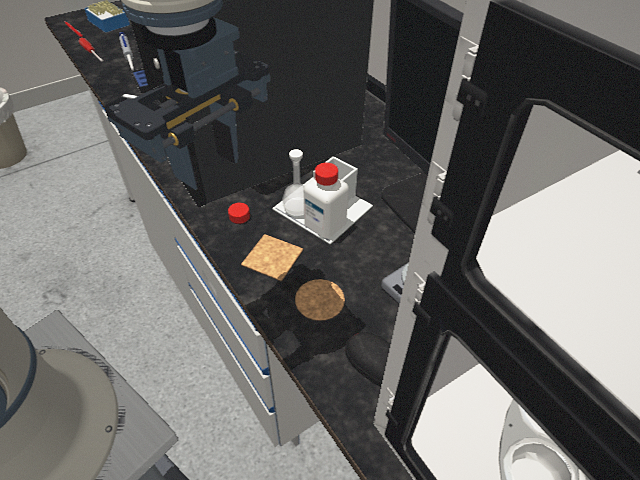

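Everything is in place: bottle cap at (288.4,192.4) in the top view against (288.6,191.3) at the start, stopper at (296,154) in the scene view against (297,153). The vial is on the pan, and the cap and mouse haven't moved. Handing in.

```bash
python3 -c "
from h import *
arm.sign_off(); print(arm.current_t())"
```

```text
the job is handed in; nothing more can be done
the job is handed in; nothing more can be done
```

The job is done and handed in at about 62 s of the 134 s allowed. The bottle was parked on the square mat, the flask on the round mat, the vial set on the scale's pan, and then the bottle and flask were returned to the stand.

| Check | Result (limit 15 mm) |
|---|---|
| Bottle parked | about 2–4 mm from the mat's centre |
| Flask parked | about 2 mm from the mat's centre |
| Vial on the pan | upright, about 2 mm from the middle |
| Bottle back on the stand | about 2 mm from its starting pixel position (top view) |
| Flask back on the stand | about 2–3 mm from its starting pixel position (scene view) |
| Mouse and loose cap | no visible movement |

The arm was clear of everything at the end. No check failed. The two cameras differed by about 2 mm on the parked bottle, which is within the calibration accuracy.

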